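# Sort the clay blanks into the drying trays

## Task

Sort the four loose clay pieces (bell, house, cup and bird) into the four wooden trays: stand each one upright, flat on the floor in the middle of the open bay of the tray whose glued-in sample shows its kind. One piece has been left by mistake in the bell tray and must go to its own tray so that the bell can stand there. Do not shift the brush pot or the glaze jar.

Things in the scene. Friction and masses are not known exactly. Their poses are not given: they have to be found in the camera images.
- clay_bell: Loose, terracotta: a clay bell: round, flared lip 60 mm diameter, straight waist 50 mm diameter from 10 to 30 mm above its underside, domed above with a small knob, 55 mm tall in all; about 120 g. Origin: centre of underside; z up. Starts upright on the ware board (underside 6 mm above the bench).
- clay_house: Loose, terracotta: a clay house: block 46 mm (x) by 34 mm (y) and 28 mm high, under a pitched roof with its ridge along x, 60 mm long, 43 mm tall in all; about 90 g; grip it across y (34 mm). Origin: centre of underside; z up. Starts upright on the ware board or in the bell tray's open bay (underside 6 mm above the bench).
- clay_cup: Loose, terracotta: a plain clay cup without handle, open at the top: 54 mm outside diameter, 40 mm tall, straight sides, wall 5 mm; about 60 g. Origin: centre of underside; z up. Starts upright on the ware board or in the bell tray's open bay (underside 6 mm above the bench).
- clay_bird: Loose, terracotta: a clay bird: plump body along its x axis, 66 mm from tail (-x) to beak (+x), 32 mm wide across y (widest 21 mm up), ball head at +x, on a foot 28 mm in diameter under its middle, 50 mm tall; about 60 g; grip it across y. Origin: centre of underside; z up. Starts upright on the ware board or in the bell tray's open bay (underside 6 mm above the bench).
- tray_bell: Fixed wooden tray, known by the terracotta bell glued in its far bay (like the loose bell, 95 mm from the origin along the tray's +x, which points away from the robot). Origin: bench level under the centre of the open near bay: 80 mm square, floor 6 mm, rim 12 mm above the bench. Tray 195 x 90 mm (x -45 to 150). Samples reach 61 mm up. Trays side by side, any order.
- tray_house: Fixed wooden tray, known by the terracotta house glued in its far bay (like the loose house, 95 mm from the origin along the tray's +x, which points away from the robot). Origin: bench level under the centre of the open near bay: 80 mm square, floor 6 mm, rim 12 mm above the bench. Tray 195 x 90 mm (x -45 to 150). Samples reach 61 mm up. Trays side by side, any order.
- tray_cup: Fixed wooden tray, known by the terracotta cup glued in its far bay (like the loose cup, 95 mm from the origin along the tray's +x, which points away from the robot). Origin: bench level under the centre of the open near bay: 80 mm square, floor 6 mm, rim 12 mm above the bench. Tray 195 x 90 mm (x -45 to 150). Samples reach 61 mm up. Trays side by side, any order.
- tray_bird: Fixed wooden tray, known by the terracotta bird glued in its far bay (like the loose bird, 95 mm from the origin along the tray's +x, which points away from the robot). Origin: bench level under the centre of the open near bay: 80 mm square, floor 6 mm, rim 12 mm above the bench. Tray 195 x 90 mm (x -45 to 150). Samples reach 61 mm up. Trays side by side, any order.
- brush_pot: Bystander: aluminium pot of brushes, 68 mm diameter, 85 mm tall, brushes up to 165 mm above the bench and spreading to 60 mm from the axis. Origin: centre of the underside. On the bench beyond one end of the ware board (light wood, 115 x 620 mm, 6 mm thick, nearest the robot). Leave it alone.
- glaze_jar: Bystander: closed white jar with a black cap, 64 mm diameter, 75 mm tall. Origin: centre of the underside. On the bench at the other end of the ware board. Leave it alone.
Things that resemble listed ones, but are neither listed nor needed, are in the scene too. What is shaped like the clay_bell but purple or turquoise is not meant.

How it is judged (in metres and radians):
At the end, for the whole second after the job is handed in: Each of the bell, house, cup and bird stands upright (within 7 degrees) and at rest on the floor of the open bay of its own kind's tray, its axis within 15 mm of the bay's centre (horizontal distance between clay_bell and tray_bell below 0.015 m and z of clay_bell in the frame of tray_bell between 0.002 and 0.01 m and angle between each of clay_bell, clay_house, clay_cup, clay_bird's own z axis and vertical below 0.12 rad and linear speed of each of clay_bell, clay_house, clay_cup, clay_bird below 0.02 m/s and horizontal distance between clay_house and tray_house below 0.015 m and z of clay_house in the frame of tray_house between 0.002 and 0.01 m and horizontal distance between clay_cup and tray_cup below 0.015 m and z of clay_cup in the frame of tray_cup between 0.002 and 0.01 m and horizontal distance between clay_bird and tray_bird below 0.015 m and z of clay_bird in the frame of tray_bird between 0.002 and 0.01 m); the robot touches nothing.
It fails at once if the brush pot was shifted by more than 20 mm or tipped (distance of brush_pot from where it was at the start of the episode above 0.02 m or angle between brush_pot's own z axis and vertical above 0.3 rad).
It fails at once if the glaze jar was shifted by more than 20 mm or tipped (distance of glaze_jar from where it was at the start of the episode above 0.02 m or angle between glaze_jar's own z axis and vertical above 0.3 rad).
It also fails if it takes over 115 s, if anything falls off the work surface, if the arm or the gripper's body presses on something with over 40 N, if the wrist force passes 120 N, or if a joint passes its speed limit or range.

## Robot

A 6-joint arm with a two-finger parallel gripper is mounted at the origin on the work surface. World frame = base frame: x ahead of the robot, y to its left, z up, the work surface at z = 0. Lengths are in mm, angles in rad, forces in N, time in s.
With the tool pointing down it reaches from about 350 to 775 mm from the base axis. Payload 7.3 kg.
Tool frame: the origin (TCP) lies at the very end of the fingers, on their centre line; the grasp point (between the pads) lies behind it (bot.grip_point_offset is the z of the grasp point in the tool frame, in mm); z points along the fingers, y is the line along which they close (so a half turn about z gives the same grasp; the last joint's range is limited). The gripper opens to 92 mm and grips with 3 to 60 N. Pads are 19 mm wide; open, the fingers measure 130 mm over their backs; the gripper's body (75 mm by 190 mm) begins 47 mm behind the grasp point.
Start: joints at [1.156, 0.342, 1.524, -0, 1.275, -0.146], TCP at [139.411, 506.171, 226.741] pointing down, gripper open.
Joint ranges: [-2.53, 2.53], [-0.77, 2.02], [0.04, 2.7], [-1, 4.14], [0.28, 2.66], [-3.11, 3.11]. Speed limits (rad/s): [2.57, 2.57, 3.14, 3.14, 3.14, 3.14].

## Interface

Orientations are given as [roll, pitch, yaw] about the fixed x, y, z axes, in that order (R = Rz(yaw) Ry(pitch) Rx(roll)).
In Python, from plant import bot gives the robot as it stands. The module is installed in compiled form; this text tells all that it offers.
- The arm moves only by the shell command python3 -m crank 'ROWS'. ROWS is JSON, a list that holds one entry, the list of rows, each a list of 5 numbers: the opening, from 0 (shut) to 1 (fully open), then the shift along the tool's x, y, z in cm, then the turn about the tool's z in degrees. In form: [[[claw, x, y, z, turn], ...]]. A call has exactly 10 rows; each row is the pose to reach, as a shift and turn from the pose commanded when the call began, along the tool's axes at that moment; what a row does not reach only later rows make up. A row lasts 1/10 s, in which the tool goes at most 50 mm and 8.59 degrees, less where a joint would pass 70% of its speed; a pose out of reach is approached as far as the arm can. A call with a gripper value outside its range is refused whole. The fingers move at their own pace and stop on an object; the grip force is fixed at half the most. Time passes only in rows, so rows that repeat a pose let the fingers close, or fill a call up. It gives the time, the measured TCP pose, the force, the opening and the grip force at its end, in the units of the state.
- bot.get_obs(): the state, without advancing time (a new reading comes with each control period).
- bot.capture(name): name is "scene" or "top" or "wrist"; returns (picture, depth): 420x560x3 uint8, red, green, blue; 420x560 float32, mm along the optical axis (not along the pixel's ray), 0 where there is no reading.
- bot.calibration(name): a dict with "vertical_fov" (degrees; the focal length in pixels is half the picture's height over the tangent of half this angle, whatever the lens; pixels are square), "cx", "cy" (the principal point, pixels), "rvec" (rotation vector, rad) and "tvec" (3), from world to camera coordinates, as OpenCV has them; the wrist camera has in their place "tool_from_camera" (4x4, takes a point from camera to tool coordinates, whose origin is the TCP and whose axes are the flange's). Camera axes: x right, y down, z forward; pixel columns grow to the right and rows downward; lengths in mm; the calibration is good to about 2 mm. A picture is of the moment at which its call begins: read the wrist's pose just before it. calibration takes no time and is no camera call.
- bot.close_job(): hands the job in; it is judged then, once.
The state is a dict: "time": time; "joint_positions": joint angles; "dq": joint speeds; "tau": joint torques, N m; "tool_pos": TCP position; "tcp_rot": TCP orientation; "contact_force": force on the tool from outside, world axes, zero at the start; "moment": the same for the moment, N m; "grip_width": finger opening in mm; "finger_force": force on a finger pad.
Only numpy, scipy, OpenCV 4.12 (cv2) and the standard library are available. Lean on these libraries where they do the work, as an engineer would, in place of code of your own. Each camera call takes 0.05 s, during which the arm holds its last target. There are 200 camera calls.

## Working session

There is one attempt and no reset: what is moved stays moved. The work goes in short steps, Python scripts to look and compute and a shell command to move; the robot and the scene stay as the last step left them, time stands still between calls to the robot, and variables do not carry over. Pictures are saved under pics/ and viewed, at most 14 in all, crops included, and the job is handed in when it is done.

```bash
mkdir -p pics; cat > h.py <<'E'
import numpy as np, cv2
from plant import bot
from scipy.spatial.transform import Rotation as R
def cam(n):
    c=bot.calibration(n); f=210/np.tan(np.radians(c["vertical_fov"])/2)
    return c,f
def shot(n,save=None):
    o=bot.get_obs(); p,d=bot.capture(n)
    if save: cv2.imwrite("pics/"+save,p[:,:,::-1])
    return o,p,d
def world(n,o,d):
    "h x w x 3 world points from the depth"
    c,f=cam(n); v,u=np.mgrid[:420,:560]
    P=np.dstack([(u-c["cx"])/f*d,(v-c["cy"])/f*d,d]).reshape(-1,3)
    if n=="wrist":
        T=np.array(c["tool_from_camera"]); P=P@T[:3,:3].T+T[:3,3]
        P=P@R.from_euler("xyz",o["tcp_rot"]).as_matrix().T+o["tool_pos"]
    else:
        M=cv2.Rodrigues(np.array(c["rvec"],float))[0]; P=(P-np.ravel(c["tvec"]))@M
    W=P.reshape(420,560,3); W[d<=0]=np.nan
    return W
E
python3 - <<'E'
from h import *
for n in("top","scene"):
    o,p,d=shot(n,n+"0.png"); np.savez("/tmp/"+n,p=p,d=d,W=world(n,o,d)); print(bot.calibration(n),(d>0).mean())
print(o["tool_pos"],o["tcp_rot"],bot.grip_point_offset,o["time"],bot.calibration("wrist"))
E
```

```text
{'vertical_fov': 51.18687949202472, 'cx': 285.36565995289783, 'cy': 208.99941188949367, 'rvec': array([ 2.13057808, -2.16305342,  0.15698308]), 'tvec': array([-1.07854989e+00,  4.56258392e+02,  1.17718113e+03])} 0.9959056122448979
{'vertical_fov': 47.104652007216195, 'cx': 283.4316419343534, 'cy': 208.80953627529325, 'rvec': array([ 2.12157226,  0.865441  , -0.42554865]), 'tvec': array([-310.91693174, -159.6259563 , 1714.76981897])} 0.9960841836734694
[139.25834226 505.78527787 226.07531173] [-3.14011833e+00 -1.86132989e-04  2.87282277e+00] -18.8 0.05 {'vertical_fov': 71.64400551753562, 'cx': 276.3083293588638, 'cy': 209.569395623513, 'tool_from_camera': array([[-4.44022987e-04, -9.63575458e-01, -2.67436235e-01,
         7.18546964e+01],
       [ 9.99999790e-01, -3.01392359e-04, -5.74374726e-04,
        -6.03692585e-01],
       [ 4.72850152e-04, -2.67436433e-01,  9.63575389e-01,
        -1.58154217e+02],
       [ 0.00000000e+00,  0.00000000e+00,  0.00000000e+00,
         1.00000000e+00]])}
```

View pics/top0.png

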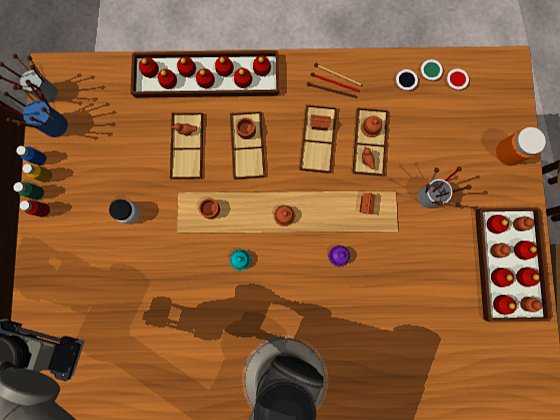

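View pics/scene0.png

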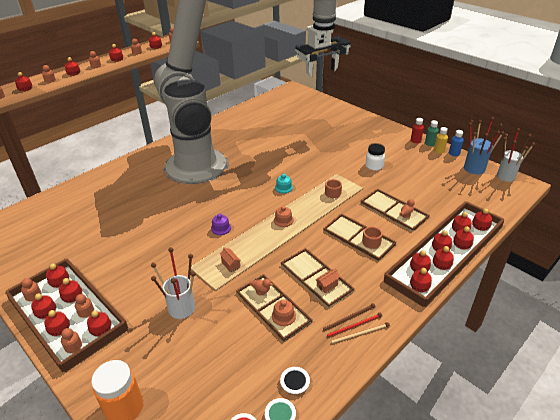

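The top view shows the trays left to right: bird (187,145), cup (248,145), house (319,140) and bell (371,142). The loose bird is in the bell bay at (369,158). On the board are the cup (209,208), bell (284,215) and house (368,203). The pot is at (438,192) and the jar at (123,210). The scene view agrees: in it, the loose bird is at (262,287), with the bell, cup and house on the board.

```bash
cat > m.py <<'E'
from h import *
def comps(n,p,W,zmin=12):
    hsv=cv2.cvtColor(p,cv2.COLOR_RGB2HSV).astype(int)
    z=W[:,:,2]
    m=((hsv[:,:,0]<12)|(hsv[:,:,0]>175))&(hsv[:,:,1]>80)&(z>zmin)&(z<90)&(W[:,:,0]>320)&(W[:,:,0]<760)&(abs(W[:,:,1])<330)
    k,l,s,c=cv2.connectedComponentsWithStats(m.astype(np.uint8))
    for i in range(1,k):
        if s[i,4]<30: continue
        P=W[l==i]; (cx,cy),(a,b),t=cv2.minAreaRect(P[:,:2].astype(np.float32))
        ev,V=np.linalg.eigh(np.cov(P[:,:2].T))
        print(n,"px",c[i].round(),"n",s[i,4],"rect %.0f %.0f (%.0f x %.0f @%.0f)"%(cx,cy,a,b,t),"mean",P.mean(0).round(),"zmax %.0f"%np.percentile(P[:,2],98),"axis %.0f ratio %.2f"%(np.degrees(np.arctan2(V[1,1],V[0,1])),(ev[1]/ev[0])**.5))
E
python3 - <<'E'
from m import *
for n in("top","scene"):
    q=np.load("/tmp/%s.npz"%n); comps(n,q["p"],q["W"])
q=np.load("/tmp/top.npz");W=q["W"];p=q["p"]
for a in [(131,225),(215,250),(145,410)]: print(W[a[0],a[1]].round())
# trays: raised 4..14 wood
m=(W[:,:,2]>8.5)&(W[:,:,0]>480)&(W[:,:,0]<760)&(abs(W[:,:,1])<330)
m=cv2.morphologyEx(m.astype(np.uint8),cv2.MORPH_CLOSE,np.ones((3,3)))
k,l,s,c=cv2.connectedComponentsWithStats(m)
for i in range(1,k):
    if s[i,4]>200: print("tray",s[i],cv2.minAreaRect(W[l==i][:,:2].astype(np.float32)))
for u,v in[(438,192),(123,210)]:
    w=W[v-25:v+25,u-25:u+25].reshape(-1,3); w=w[(w[:,2]>60)&(w[:,2]<90)]; print("byst",np.nanmedian(w,0))
E
```

```text
top px [320. 122.] n 248 rect 707 -111 (55 x 31 @83) mean [ 703. -110.   38.] zmax 50 axis 82 ratio 1.74
top px [372. 125.] n 290 rect 693 -259 (53 x 46 @63) mean [ 690. -257.   38.] zmax 60 axis 62 ratio 1.17
top px [245. 128.] n 226 rect 691 102 (51 x 51 @67) mean [692. 102.  31.] zmax 48 axis -165 ratio 1.23
top px [184. 128.] n 179 rect 691 279 (25 x 69 @3) mean [690. 275.  38.] zmax 55 axis 90 ratio 2.34
top px [368. 158.] n 180 rect 597 -243 (59 x 27 @33) mean [ 597. -241.   39.] zmax 55 axis -154 ratio 2.11
top px [367. 203.] n 263 rect 468 -236 (35 x 57 @80) mean [ 469. -234.   40.] zmax 51 axis 170 ratio 1.58
top px [209. 208.] n 204 rect 462 202 (51 x 50 @45) mean [462. 203.  32.] zmax 48 axis 52 ratio 1.16
top px [284. 215.] n 294 rect 440 -4 (56 x 47 @85) mean [439.  -4.  40.] zmax 62 axis 86 ratio 1.08
scene px [333. 187.] n 251 rect 466 198 (53 x 56 @16) mean [467. 196.  32.] zmax 46 axis 127 ratio 1.38
scene px [407. 208.] n 159 rect 698 264 (60 x 28 @88) mean [700. 267.  37.] zmax 55 axis 86 ratio 2.14
scene px [283. 215.] n 266 rect 450 -13 (53 x 43 @23) mean [453. -
[... 534 characters left out ...]
   36.] zmax 61 axis 62 ratio 1.18
[693. 164.   2.]
[445.  92.   6.]
[ 643. -372.   -0.]
tray [300 107  37  65 730] ((667.1417236328125, -103.46825408935547), (87.02699279785156, 199.17782592773438), 78.7929916381836)
tray [ 353  107   35   68 1154] ((655.051513671875, -256.5105895996094), (91.55911254882812, 195.37745666503906), 83.89469146728516)
tray [230 111  35  68 874] ((650.9368286132812, 98.07717895507812), (196.2595977783203, 87.24022674560547), 4.521564483642578)
tray [170 112  33  66 782] ((652.321533203125, 274.53106689453125), (90.72649383544922, 195.32672119140625), 88.67125701904297)
byst [ 493.8534948  -429.83373074   77.8539495 ]
byst [456.9087978  432.91686253  73.79548709]
```

```bash
cat >> h.py <<'E'
def go(x,y,z,yaw,at=None):
    "shift (cm, tool axes) and turn (deg) to a world pose; yaw of tool x in degrees, nearest half turn is the caller's"
    o=bot.get_obs(); p,r=(o["tool_pos"],np.array(o["tcp_rot"])) if at is None else (at[:3],np.array([np.pi,0,np.radians(at[3])]))
    s=R.from_euler("xyz",r).as_matrix().T@(np.array([x,y,z])-p)/10
    t=(np.degrees(r[2])-yaw+180)%360-180
    print("shift",s.round(2),"turn %.1f"%t)
    return (x,y,z,yaw)
E
python3 - <<'E'
from h import *
a=go(540,150,230,180); go(540,-190,230,180,a)
E
```

```text
shift [-48.08 -23.66  -0.37] turn -15.4
shift [ -0. -34.  -0.] turn 0.0
```

```bash
python3 -m crank '[[[1,-4.8,-2.4,0,-1.5],[1,-9.6,-4.7,0,-3],[1,-14.4,-7.1,0,-4.6],[1,-19.2,-9.4,0,-6.2],[1,-24,-11.8,0,-7.7],[1,-28.8,-14.2,-0.1,-9.2],[1,-33.6,-16.5,-0.2,-10.8],[1,-38.4,-18.9,-0.3,-12.4],[1,-43.2,-21.3,-0.4,-13.9],[1,-48.1,-23.7,-0.4,-15.4]]]'
```

```text
time: 1.1
tool_pos: [514.2, 172.3, 230.3]
tcp_rot: [3.141, -0.0, -3.141]
contact_force: [0.3, 0.8, -0.6]
grip_width: 91.6
finger_force: 0.0
```

```bash
python3 - <<'E'
from m import *
o,p,d=shot("wrist","w1.png"); W=world("wrist",o,d); np.savez("/tmp/w1",p=p,d=d,W=W); print(o["time"],o["tool_pos"],o["tcp_rot"])
comps("w",p,W,14); go(540,-190,230,180)
E
python3 -m crank '[[[1,0,-3.4,0,0],[1,0,-6.8,0,0],[1,0,-10.2,0,0],[1,0,-13.6,0,0],[1,0,-17,0,0],[1,0,-20.4,0,0],[1,0,-23.8,0,0],[1,0,-27.2,0,0],[1,0,-30.6,0,0],[1,0,-34,0,0]]]'
python3 - <<'E'
from m import *
o,p,d=shot("wrist","w2.png"); W=world("wrist",o,d); np.savez("/tmp/w2",p=p,d=d,W=W); print(o["time"],o["tool_pos"],o["tcp_rot"])
comps("w",p,W,14)
E
```

```text
1.1 [514.22509277 172.28941081 230.32471952] [ 3.14143252e+00 -4.08810628e-04 -3.14081552e+00]
w px [129. 129.] n 1852 rect 444 -2 (49 x 52 @59) mean [442.   3.  41.] zmax 61 axis -178 ratio 1.11
w px [304. 149.] n 713 rect 463 202 (52 x 51 @90) mean [465. 204.  41.] zmax 48 axis 56 ratio 1.04
w px [225. 314.] n 872 rect 691 100 (50 x 52 @31) mean [692. 101.  35.] zmax 47 axis 148 ratio 1.25
w px [349. 313.] n 757 rect 690 274 (26 x 65 @11) mean [688. 272.  38.] zmax 55 axis 95 ratio 2.49
shift [ -2.11 -35.71   0.11] turn -0.1
time: 2.15
tool_pos: [512.7, -167.0, 230.1]
tcp_rot: [3.141, -0.001, 3.141]
contact_force: [0.1, 0.3, 1.2]
grip_width: 91.9
finger_force: 0.0
2.15 [ 512.69949353 -167.00460408  230.10545336] [ 3.14109029e+00 -6.52599347e-04  3.14142450e+00]
w px [411. 130.] n 1743 rect 443 -9 (50 x 48 @40) mean [442. -14.  42.] zmax 61 axis 180 ratio 1.11
w px [219. 154.] n 1393 rect 470 -237 (34 x 59 @80) mean [ 470. -235.   42.] zmax 50 axis 170 ratio 1.62
w px [555. 151.] n 250 rect 468 180 (43 x 12 @12) mean [467. 178.  21.] zmax 29 axis -170 ratio 3.98
w px [218. 251.] n 734 rect 591 -244 (46 x 32 @4) mean [ 594. -243.   39.] zmax 54 axis -149 ratio 1.83
w px [211. 314.] n 1055 rect 690 -261 (53 x 37 @84) mean [ 686. -258.   39.] zmax 60 axis 79 ratio 1.55
w px [316. 316.] n 581 rect 695 -111 (56 x 12 @89) mean [ 694. -112.   33.] zmax 42 axis 85 ratio 5.09
```

View pics/w1.png

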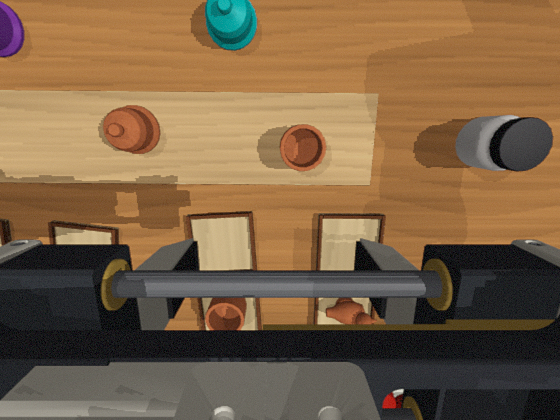

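View pics/w2.png

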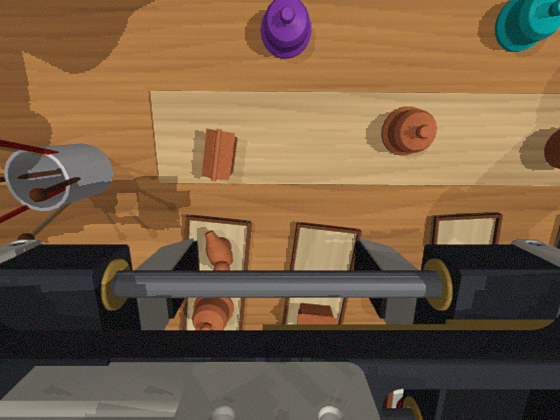

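Both wrist views clearly show the near edges of the trays. The outer corners in w1 are cup (187,214)/(253,212) and bird (318,214)/(384,215). In w2 they are bell (187,216)/(251,221) and house (296,223)/(360,230). The bird's tail is at (209,237) and its head at (221,266).

```bash
python3 - <<'E'
from h import *
c,f=cam("wrist"); T=np.array(c["tool_from_camera"])
def px(u,v,pos,z):
    A=R.from_euler("xyz",[np.pi,0,np.pi]).as_matrix()@T[:3,:3]; o=R.from_euler("xyz",[np.pi,0,np.pi]).as_matrix()@T[:3,3]+pos
    r=A@[(u-c["cx"])/f,(v-c["cy"])/f,1]; return (o+r*(z-o[2])/r[2])[:2]
p1=[514.2,172.3,230.3];p2=[512.7,-167,230.1]
for n,a,b,p in[("cup",(187,214),(253,212),p1),("bird",(318,214),(384,215),p1),("bell",(187,216),(251,221),p2),("house",(296,223),(360,230),p2)]:
    A=px(*a,p,12);B=px(*b,p,12); e=B-A; L=np.hypot(*e); e/=L; x=np.array([e[1],-e[0]]); x*=np.sign(x[0])
    print(n,A.round(),B.round(),"len %.0f"%L,"ang %.1f"%np.degrees(np.arctan2(x[1],x[0])),"bay",((A+B)/2+45*x).round(1))
for n,q,k in[("cup","w1",(304,149)),("bell","w1",(129,129)),("bell2","w2",(411,130)),("house","w2",(219,154)),("bird","w2",(218,251))]:
    W=np.load("/tmp/%s.npz"%q)["W"]; p=np.load("/tmp/%s.npz"%q)["p"]; w=W[k[1]-45:k[1]+45,k[0]-45:k[0]+45].reshape(-1,3)
    w=w[np.isfinite(w[:,2])&(w[:,2]<75)&(np.hypot(*(w[:,:2]-np.nanmedian(W[k[1]-2:k[1]+3,k[0]-2:k[0]+3,:2],(0,1))).T)<45)]
    zt=np.percentile(w[w[:,2]>25,2],97)
    for lo,hi in((zt-6,zt+5),(zt-20,zt+5)):
        s=w[(w[:,2]>lo)&(w[:,2]<hi)]; r=cv2.minAreaRect(s[:,:2].astype(np.float32)); print(n,"ztop %.0f"%zt,len(s),np.round(r[0]),np.round(r[1]),round(r[2]))
E
```

```text
cup [553.  51.] [550. 140.] len 89 ang 1.8 bay [596.4  97. ]
bird [553. 228.] [554. 317.] len 89 ang -0.9 bay [598.5 271.5]
bell [ 554. -288.] [ 561. -202.] len 87 ang -4.7 bay [ 602.4 -249. ]
house [ 564. -141.] [574. -53.] len 88 ang -6.6 bay [ 613.8 -102.3]
cup ztop 47 596 [463. 202.] [53. 52.] 90
cup ztop 47 704 [463. 202.] [53. 52.] 90
bell ztop 61 172 [443.  -4.] [14. 14.] 0
bell ztop 61 1233 [443.  -4.] [44. 43.] 0
bell2 ztop 61 171 [443.  -7.] [13. 15.] 63
bell2 ztop 61 1210 [443.  -6.] [43. 43.] 14
house ztop 49 579 [ 470. -238.] [17. 60.] 81
house ztop 49 1417 [ 470. -238.] [34. 60.] 80
bird ztop 53 101 [ 609. -239.] [21. 10.] 89
bird ztop 53 602 [ 592. -244.] [32. 43.] 89
```

```bash
python3 -m crank '[[[0.7,1.5,-2,0.5,0],[0.7,3,-4,1,0],[0.7,4.5,-6,1.5,0],[0.7,6,-7.5,2,0],[0.7,7,-7.5,2,0],[0.7,7,-7.5,2,0],[0.7,7,-7.5,2,0],[0.7,7,-7.5,2,0],[0.7,7,-7.5,2,0],[0.7,7,-7.5,2,0]]]'
python3 - <<'E'
from m import *
o,p,d=shot("wrist","w3.png"); W=world("wrist",o,d); print(o["time"])
comps("w",p,W,14)
a=go(597,-242,100,180+27-0); go(597,-242,13,207,a); go(597,-242,100,27)
E
```

```text
time: 3.2
tool_pos: [443.5, -240.6, 210.5]
tcp_rot: [3.142, 0.0, -3.141]
contact_force: [-0.7, -0.2, 0.0]
grip_width: 64.3
finger_force: 0.0
3.2
w px [473. 190.] n 1904 rect 443 -10 (54 x 45 @14) mean [439. -16.  40.] zmax 61 axis 166 ratio 1.25
w px [279. 215.] n 1264 rect 469 -238 (34 x 59 @80) mean [ 468. -238.   43.] zmax 50 axis 171 ratio 1.79
w px [274. 310.] n 536 rect 598 -245 (32 x 33 @3) mean [ 597. -244.   40.] zmax 52 axis 49 ratio 1.35
shift [-15.36  -0.15  11.05] turn -27.0
shift [ 0.  -0.   8.7] turn 0.0
shift [-15.36  -0.15  11.05] turn 153.0
```

View pics/w3.png

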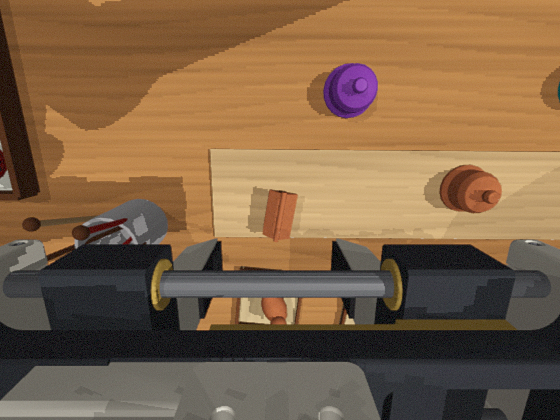

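The camera stepped back, so the bird is partly hidden behind the gripper at (275,308). The house at (280,215) is confirmed at (470,-238), with its ridge at -10°. I'm going to the bird now.

```bash
python3 -m crank '[[[0.6,-3.2,0,1.5,-7],[0.6,-6.4,0,3,-14],[0.6,-9.6,0,5,-21],[0.6,-12.8,-0.1,7,-28],[0.6,-15.5,-0.1,9.5,-28],[0.6,-15.5,-0.1,12,-28],[0.6,-15.5,-0.1,13,-28],[0.6,-15.5,-0.1,13,-28],[0.6,-15.5,-0.1,13,-28],[0.6,-15.5,-0.1,13,-28]]]'
python3 - <<'E'
from m import *
o,p,d=shot("scene","s1.png"); cv2.imwrite("pics/s1c.png",cv2.resize(p[200:340,180:380,::-1],None,fx=4,fy=4)); go(599,-241.5,15,208)
E
```

```text
time: 4.25
tool_pos: [598.7, -242.6, 82.4]
tcp_rot: [-3.139, 0.002, -2.653]
contact_force: [-0.2, 0.4, 0.3]
grip_width: 54.8
finger_force: 0.0
shift [-0.07  0.09  6.73] turn -0.0
```

View pics/s1c.png

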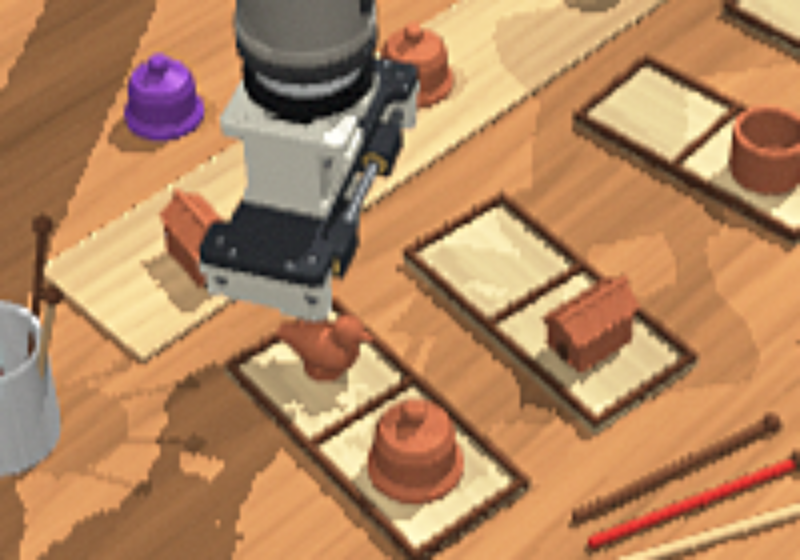

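The fingers straddle the bird (crop 330,345) across its width. Descending and closing.

```bash
python3 -m crank '[[[0.6,0,0.1,2.5,0],[0.6,0,0.1,5,0],[0.6,0,0.1,6.7,0],[0.6,0,0.1,6.7,0],[0.2,0,0.1,6.7,0],[0.2,0,0.1,6.7,0],[0.2,0,0.1,6.7,0],[0.2,0,0.1,6.7,0],[0.2,0,0.1,6.7,0],[0.2,0,0.1,6.7,0]]]'
python3 - <<'E'
from m import *
a=go(595,-240,100,208); go(599,273,100,208,(599,-241.5,100,208))
E
```

```text
time: 5.3
tool_pos: [598.4, -241.6, 14.8]
tcp_rot: [-3.139, 0.001, -2.653]
contact_force: [0.3, -1.5, 6.5]
grip_width: 30.9
finger_force: 30.0
shift [ 0.22  0.29 -8.52] turn -0.0
shift [-24.15  45.43   0.  ] turn 0.0
```

```bash
python3 -m crank '[[[0.2,0,0,-1.5,0],[0.2,0,0,-4,0],[0.2,0,0,-7,0],[0.2,-1.2,2.3,-10,0],[0.2,-3.5,6.8,-10,0],[0.2,-5.8,11.4,-10,0],[0.2,-8.2,15.9,-10,0],[0.2,-10.5,20.5,-10,0],[0.2,-12.9,25,-10,0],[0.2,-14,27.3,-10,0]]]'
python3 - <<'E'
from m import *
go(599,273,115,180)
E
```

```text
time: 6.3
tool_pos: [592.3, 69.3, 114.3]
tcp_rot: [3.141, 0.0, -2.651]
contact_force: [1.2, -1.2, -0.5]
grip_width: 30.7
finger_force: 30.0
shift [-10.2   17.65  -0.06] turn 28.1
```

```bash
python3 -m crank '[[[0.2,-2,3.5,0,0],[0.2,-4,7,0,0],[0.2,-6.1,10.6,0,0],[0.2,-8.2,14.1,0,0],[0.2,-9.5,16.5,0,0],[0.2,-10.2,17.6,0,0],[0.2,-10.2,17.6,2,0],[0.2,-10.2,17.6,4,0],[0.2,-10.2,17.6,5,0],[0.2,-10.2,17.6,5,0]]]'
python3 - <<'E'
from m import *
o,p,d=shot("scene","s2.png");  cv2.imwrite("pics/s2c.png",cv2.resize(p[140:260,320:480,::-1],None,fx=4,fy=4)); go(599,273,15.5,208)
E
```

```text
time: 7.3
tool_pos: [599.6, 267.9, 62.1]
tcp_rot: [3.141, -0.004, -2.654]
contact_force: [0.4, -0.9, -0.3]
grip_width: 30.9
finger_force: 30.0
shift [-0.1   0.49  4.78] turn -0.0
```

View pics/s2c.png

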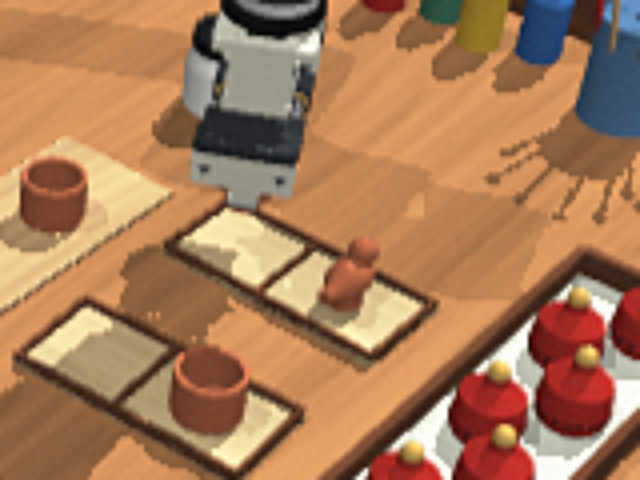

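The bird is hidden behind the gripper above its bay (crop 245,195), but the width of 30.9 mm and 30 N show it's still held. Lowering and releasing.

```bash
python3 -m crank '[[[0.2,-0.1,0.4,1.5,0],[0.2,-0.1,0.4,3,0],[0.2,-0.1,0.4,4,0],[0.2,-0.1,0.4,4.6,0],[0.2,-0.1,0.4,4.7,0],[0.2,-0.1,0.4,4.7,0],[0.7,-0.1,0.4,4.7,0],[0.7,-0.1,0.4,4.7,0],[0.7,-0.1,0.4,4.7,0],[0.7,-0.1,0.4,4.7,0]]]'
python3 - <<'E'
from m import *
o=bot.get_obs();x,y,z=o["tool_pos"]; go(443,-5,130,180,(x,y,z+110,208));go(443,-5,130,180)
E
```

```text
time: 8.35
tool_pos: [599.7, 273.0, 16.9]
tcp_rot: [-3.142, 0.001, -2.653]
contact_force: [-0.1, -0.1, -0.9]
grip_width: 58.0
finger_force: 0.0
shift [ 26.89 -17.19  -0.31] turn 28.0
shift [ 26.88 -17.19 -11.33] turn 28.0
```

```bash
python3 -m crank '[[[0.7,0,0,-3,0],[0.7,0,0,-7,0],[0.9,0,0,-11,0],[1,3.8,-2.4,-11.3,4],[1,7.7,-4.9,-11.3,8],[1,11.5,-7.3,-11.3,12],[1,15.4,-9.8,-11.3,16],[1,19.2,-12.3,-11.3,20],[1,23,-14.7,-11.3,24],[1,26.9,-17.2,-11.3,28]]]'
python3 - <<'E'
from m import *
o,p,d=shot("top","t2.png"); W=world("top",o,d); comps("top",p,W)
o,p,d=shot("wrist"); comps("wr",p,world("wrist",o,d)); go(443,-5,17,180)
E
```

```text
time: 9.35
tool_pos: [441.8, -6.4, 129.8]
tcp_rot: [-3.141, 0.001, 3.139]
contact_force: [1.0, -1.3, 0.7]
grip_width: 92.0
finger_force: 0.0
top px [320. 122.] n 244 rect 707 -110 (55 x 33 @82) mean [ 703. -110.   38.] zmax 50 axis 83 ratio 1.76
top px [372. 125.] n 288 rect 694 -260 (56 x 45 @83) mean [ 691. -256.   39.] zmax 61 axis 60 ratio 1.18
top px [245. 128.] n 224 rect 691 102 (51 x 50 @50) mean [691. 102.  32.] zmax 48 axis -164 ratio 1.22
top px [184. 128.] n 179 rect 690 282 (74 x 26 @89) mean [690. 275.  38.] zmax 55 axis 91 ratio 2.31
top px [184. 160.] n 178 rect 607 279 (79 x 29 @32) mean [597. 272.  39.] zmax 56 axis -153 ratio 2.15
top px [367. 203.] n 265 rect 468 -236 (34 x 57 @80) mean [ 469. -234.   40.] zmax 50 axis 170 ratio 1.57
top px [209. 208.] n 206 rect 462 202 (52 x 50 @45) mean [462. 203.  32.] zmax 48 axis 49 ratio 1.18
top px [284. 220.] n 94 rect 424 -4 (50 x 20 @89) mean [425.  -5.  32.] zmax 47 axis 89 ratio 2.65
wr px [283. 211.] n 2759 rect 440 -5 (56 x 51 @57) mean [436.  -6.  41.] zmax 61 axis 95 ratio 1.08
wr px [504. 225.] n 2203 rect 458 201 (54 x 43 @89) mean [454. 198.  31.] zmax 47 axis 81 ratio 1.80
wr px [ 43. 229.] n 1293 rect 456 -234 (36 x 32 @75) mean [ 453. -227.   34.] zmax 49 axis 52 ratio 1.64
wr px [218. 325.] n 40 rect 574 -77 (26 x 4 @84) mean [574. -77.  13.] zmax 13 axis 81 ratio 8.85
wr px [387. 403.] n 80 rect 670 114 (19 x 3 @59) mean [670. 114.  24.] zmax 32 axis 59 ratio 7.72
shift [-0.27  0.37 11.27] turn -0.4
```

```bash
python3 -m crank '[[[1,-0.1,0.1,3,0],[1,-0.1,0.1,6,0],[1,-0.1,0.1,9,0],[1,-0.1,0.1,11.1,0],[1,-0.1,0.1,11.2,0],[0.4,-0.1,0.1,11.2,0],[0.4,-0.1,0.1,11.2,0],[0.4,-0.1,0.1,11.2,0],[0.4,-0.1,0.1,11.2,0],[0.4,-0.1,0.1,11.2,0]]]'
python3 - <<'E'
from m import *
a=bot.get_obs()["tool_pos"]; go(602,-250,a[2]+90,180)
E
```

```text
time: 10.45
tool_pos: [444.1, -4.2, 18.0]
tcp_rot: [-3.141, 0.001, -3.142]
contact_force: [0.4, 0.7, -0.4]
grip_width: 56.3
finger_force: 0.0
shift [-15.8  -24.58  -8.98] turn 0.0
```

```bash
python3 -m crank '[[[0.4,0,0,0,0],[0.4,0,0,0,0],[0.4,0,0,0,0],[0.4,0,0,-2,0],[0.4,0,0,-5,0],[0.4,0,0,-9,0],[0.4,-2,-3.2,-9,0],[0.4,-4.2,-6.6,-9,0],[0.4,-6.5,-10,-9,0],[0.4,-8.7,-13.5,-9,0]]]'
python3 - <<'E'
from m import *
a=bot.get_obs()["tool_pos"]; print(a);go(602,-250,108,180)
E
```

```text
time: 11.45
tool_pos: [531.3, -140.4, 107.2]
tcp_rot: [3.141, -0.0, -3.141]
contact_force: [0.2, 0.0, 0.3]
grip_width: 49.0
finger_force: 30.0
[ 531.25327925 -140.35083397  107.20219851]
shift [ -7.07 -10.97  -0.09] turn 0.0
```

```bash
python3 -m crank '[[[0.4,-2.3,-3.6,0,0],[0.4,-4.5,-7,0,0],[0.4,-6.3,-9.7,0,0],[0.4,-7.1,-11,0,0],[0.4,-7.1,-11,2.5,0],[0.4,-7.1,-11,5,0],[0.4,-7.1,-11,7,0],[0.4,-7.1,-11,7.8,0],[0.4,-7.1,-11,7.8,0],[0.4,-7.1,-11,7.8,0]]]'
python3 - <<'E'
from m import *
go(602,-250,19,180)
E
```

```text
time: 12.45
tool_pos: [602.2, -249.4, 30.2]
tcp_rot: [-3.141, 0.001, -3.142]
contact_force: [0.9, 0.4, -2.7]
grip_width: 48.6
finger_force: 30.0
shift [ 0.02 -0.06  1.12] turn 0.0
```

```bash
python3 -m crank '[[[0.4,0,-0.1,0.5,0],[0.4,0,-0.1,1,0],[0.4,0,-0.1,1.1,0],[0.4,0,-0.1,1.1,0],[0.8,0,-0.1,1.1,0],[0.8,0,-0.1,1.1,0],[0.8,0,-0.1,1.1,0],[0.8,0,-0.1,1.1,0],[0.8,0,-0.1,1.1,0],[0.8,0,-0.1,1.1,0]]]'
python3 - <<'E'
from m import *
a=bot.get_obs()["tool_pos"]; go(470,-238,120,170)
E
```

```text
time: 13.45
tool_pos: [601.8, -250.2, 18.5]
tcp_rot: [3.142, 0.0, 3.142]
contact_force: [-0.7, -0.4, -0.4]
grip_width: 73.6
finger_force: 0.0
shift [ 13.18   1.22 -10.15] turn 10.0
```

```bash
python3 -m crank '[[[0.8,0,0,-3,0],[0.8,0,0,-7,0],[0.8,0,0,-10.1,0],[0.7,3.5,0.3,-10.1,2.5],[0.7,7,0.6,-10.1,5],[0.7,10.5,0.9,-10.1,7.5],[0.7,13.2,1.2,-10.1,10],[0.7,13.2,1.2,-10.1,10],[0.7,13.2,1.2,-8,10],[0.7,13.2,1.2,-6,10]]]'
python3 - <<'E'
from m import *
o,p,d=shot("wrist","w4.png"); comps("wr",p,world("wrist",o,d)); go(470,-238,15,170)
o,p,d=shot("top"); comps("top",p,world("top",o,d))
E
```

```text
time: 14.45
tool_pos: [470.9, -238.8, 78.8]
tcp_rot: [-3.14, 0.003, 2.967]
contact_force: [-0.2, 0.1, -0.3]
grip_width: 64.4
finger_force: 0.0
wr px [279. 229.] n 3341 rect 469 -238 (34 x 59 @81) mean [ 468. -237.   43.] zmax 50 axis 171 ratio 1.76
shift [-0.11 -0.04  6.03] turn 0.0
top px [320. 122.] n 247 rect 706 -109 (57 x 32 @83) mean [ 703. -110.   38.] zmax 50 axis 81 ratio 1.76
top px [372. 125.] n 299 rect 693 -258 (48 x 50 @5) mean [ 690. -256.   38.] zmax 61 axis 60 ratio 1.19
top px [245. 128.] n 211 rect 691 102 (51 x 50 @50) mean [691. 103.  33.] zmax 49 axis -162 ratio 1.23
top px [184. 128.] n 182 rect 691 282 (74 x 26 @88) mean [690. 275.  38.] zmax 56 axis 88 ratio 2.36
top px [184. 160.] n 178 rect 606 277 (79 x 28 @25) mean [597. 272.  40.] zmax 56 axis -155 ratio 2.16
top px [366. 157.] n 156 rect 601 -235 (30 x 46 @64) mean [ 600. -235.   38.] zmax 61 axis 158 ratio 1.65
top px [209. 208.] n 218 rect 462 203 (51 x 50 @44) mean [462. 204.  32.] zmax 49 axis 53 ratio 1.19
```

View pics/w4.png

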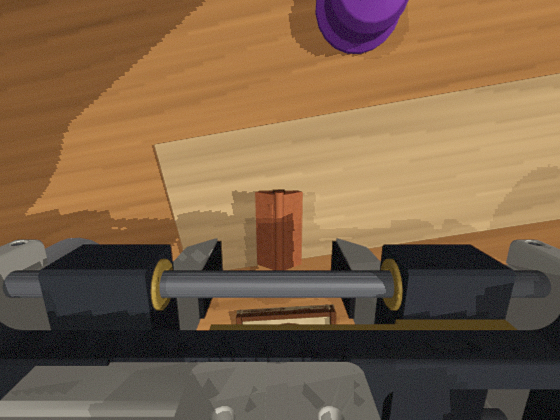

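The house at (279,229) lies centred between the fingers and is aligned. Going down 6.4 cm and closing.

```bash
python3 -m crank '[[[0.7,-0.1,0,2.5,0],[0.7,-0.1,0,5,0],[0.7,-0.1,0,6.3,0],[0.7,-0.1,0,6.3,0],[0.2,-0.1,0,6.3,0],[0.2,-0.1,0,6.3,0],[0.2,-0.1,0,6.3,0],[0.2,-0.1,0,6.3,0],[0.2,-0.1,0,6.3,0],[0.2,-0.1,0,6.3,0]]]'
python3 - <<'E'
from m import *
a=bot.get_obs()["tool_pos"]; go(614,-101,a[2]+90,173)
E
```

```text
time: 15.55
tool_pos: [471.1, -238.5, 16.1]
tcp_rot: [-3.141, 0.001, 2.967]
contact_force: [-0.6, 1.0, 6.5]
grip_width: 33.4
finger_force: 30.0
shift [-11.7   16.02  -8.99] turn -3.0
```

```bash
python3 -m crank '[[[0.2,0,0,-2,0],[0.2,0,0,-5,0],[0.2,0,0,-9,0],[0.2,-2,2.7,-9,0],[0.2,-4,5.4,-9,-1],[0.2,-6,8.2,-9,-2],[0.2,-8,11,-9,-3],[0.2,-10,13.7,-9,-3],[0.2,-11.7,16,-9,-3],[0.2,-11.7,16,-9,-3]]]'
python3 - <<'E'
from m import *
go(614,-101,16,173)
E
```

```text
time: 16.55
tool_pos: [615.5, -98.4, 104.9]
tcp_rot: [3.141, 0.001, 3.023]
contact_force: [0.3, -0.7, -0.5]
grip_width: 33.9
finger_force: 30.0
shift [ 0.13 -0.29  8.89] turn 0.2
```

```bash
python3 -m crank '[[[0.2,0.1,-0.1,3,0],[0.2,0.1,-0.1,6,0],[0.2,0.1,-0.1,7.5,0],[0.2,0.1,-0.1,8.4,0],[0.2,0.1,-0.1,8.8,0],[0.2,0.1,-0.1,8.8,0],[0.2,0.1,-0.1,8.8,0],[0.7,0.1,-0.1,8.8,0],[0.7,0.1,-0.1,8.8,0],[0.7,0.1,-0.1,8.8,0]]]'
python3 - <<'E'
from m import *
x,y,z=bot.get_obs()["tool_pos"]; go(463,202,z+110,180)
E
```

```text
time: 17.55
tool_pos: [612.9, -102.0, 18.0]
tcp_rot: [-3.142, 0.001, 3.019]
contact_force: [-0.9, 0.4, 0.1]
grip_width: 53.2
finger_force: 0.0
shift [ 18.57  28.35 -11.02] turn -7.0
```

```bash
python3 -m crank '[[[0.7,0,0,-3,0],[0.7,0,0,-7,0],[0.9,0,0,-11,0],[1,2.6,4,-11,-1],[1,5.3,8.1,-11,-2],[1,7.9,12.1,-11,-3],[1,10.6,16.2,-11,-4],[1,13.2,20.2,-11,-5],[1,15.9,24.3,-11,-6],[1,18.6,28.4,-11,-7]]]'
python3 - <<'E'
from m import *
o,p,d=shot("wrist"); comps("wr",p,world("wrist",o,d)); go(463,202.5,15,180)
o,p,d=shot("top"); comps("top",p,world("top",o,d))
E
```

```text
time: 18.55
tool_pos: [461.6, 204.2, 127.9]
tcp_rot: [3.141, 0.001, -3.141]
contact_force: [0.1, -0.2, 0.1]
grip_width: 91.7
finger_force: 0.0
wr px [275. 214.] n 2497 rect 462 202 (52 x 53 @60) mean [465. 202.  30.] zmax 47 axis -180 ratio 1.14
wr px [336. 318.] n 234 rect 578 269 (29 x 17 @81) mean [575. 265.  30.] zmax 35 axis 62 ratio 2.63
shift [-0.54 -0.77 11.28] turn 0.3
top px [320. 122.] n 247 rect 706 -110 (55 x 33 @82) mean [ 703. -110.   38.] zmax 50 axis 82 ratio 1.73
top px [372. 125.] n 286 rect 693 -258 (46 x 50 @1) mean [ 690. -256.   39.] zmax 60 axis 60 ratio 1.17
top px [245. 128.] n 218 rect 692 102 (50 x 52 @0) mean [692. 102.  31.] zmax 48 axis -164 ratio 1.23
top px [184. 128.] n 181 rect 693 283 (76 x 27 @81) mean [691. 276.  38.] zmax 55 axis 86 ratio 2.42
top px [318. 153.] n 241 rect 612 -101 (33 x 61 @82) mean [ 611. -101.   40.] zmax 50 axis 173 ratio 1.70
top px [369. 158.] n 292 rect 599 -247 (50 x 50 @21) mean [ 595. -245.   39.] zmax 60 axis 61 ratio 1.11
top px [211. 215.] n 30 rect 443 200 (26 x 13 @66) mean [442. 197.  33.] zmax 47 axis 72 ratio 1.92
```

The house and bell are upright in their bays (z max 50 and 60). Now the cup.

```bash
python3 -m crank '[[[1,0,-0.1,3,0],[1,0,-0.1,6,0],[1,0,-0.1,9,0],[1,0,-0.1,11,0],[1,0,-0.1,11.2,0],[1,0,-0.1,11.2,0],[0.45,0,-0.1,11.2,0],[0.45,0,-0.1,11.2,0],[0.45,0,-0.1,11.2,0],[0.45,0,-0.1,11.2,0]]]'
python3 -m crank '[[[0.45,0,0,0,0],[0.45,0,0,0,0],[0.45,0,0,0,0],[0.45,0,0,0,0],[0.45,0,0,0,0],[0.45,0,0,-2,0],[0.45,0,0,-5,0],[0.45,0,0,-9,0],[0.45,0,0,-9,0],[0.45,0,0,-9,0]]]'
python3 - <<'E'
from m import *
go(597,96.5,105,180)
E
```

```text
time: 19.65
tool_pos: [463.0, 201.7, 16.1]
tcp_rot: [3.141, 0.001, -3.142]
contact_force: [-0.1, -0.7, -0.4]
grip_width: 64.3
finger_force: 0.0
time: 20.65
tool_pos: [462.8, 201.6, 105.8]
tcp_rot: [3.141, 0.001, 3.142]
contact_force: [0.5, -0.2, -0.6]
grip_width: 53.7
finger_force: 30.0
shift [-13.42 -10.51   0.09] turn -0.0
```

```bash
python3 -m crank '[[[0.45,-3,-2.4,0,0],[0.45,-6,-4.7,0,0],[0.45,-9,-7.1,0,0],[0.45,-11.5,-9,0,0],[0.45,-13,-10.2,0,0],[0.45,-13.4,-10.5,0,0],[0.45,-13.4,-10.5,0,0],[0.45,-13.4,-10.5,3,0],[0.45,-13.4,-10.5,6,0],[0.45,-13.4,-10.5,7.5,0]]]'
python3 - <<'E'
from m import *
go(597,96.5,16.5,180)
E
```

```text
time: 21.65
tool_pos: [593.5, 97.7, 27.5]
tcp_rot: [3.141, -0.005, -3.14]
contact_force: [-0.6, -0.3, -0.1]
grip_width: 53.4
finger_force: 30.0
shift [-0.35 -0.12  1.1 ] turn 0.1
```

```bash
python3 -m crank '[[[0.45,0,0,0,0],[0.45,0,0,0.6,0],[0.45,0,0,1.1,0],[0.45,0,0,1.4,0],[0.45,0,0,1.4,0],[0.45,0,0,1.4,0],[0.85,0,0,1.4,0],[0.85,0,0,1.4,0],[0.85,0,0,1.4,0],[0.85,0,0,1.4,0]]]'
python3 -m crank '[[[0.85,0,0,0,0],[0.85,0,0,-3,0],[0.85,0,0,-7,0],[0.85,0,0,-11,0],[0.85,3,0,-13,0],[0.85,7,0,-15,0],[0.85,11,0,-15,0],[0.85,15,0,-15,0],[0.85,17,0,-15,0],[0.85,17,0,-15,0]]]'
python3 - <<'E'
from m import *
for n in("top","scene"):
    o,p,d=shot(n,n+"9.png"); comps(n,p,world(n,o,d))
E
```

```text
time: 22.65
tool_pos: [596.7, 96.5, 16.6]
tcp_rot: [3.142, 0.0, 3.142]
contact_force: [-0.0, 0.1, -0.6]
grip_width: 77.2
finger_force: 0.0
time: 23.65
tool_pos: [424.2, 96.7, 166.8]
tcp_rot: [3.142, -0.001, -3.141]
contact_force: [1.0, -0.5, 0.5]
grip_width: 77.8
finger_force: 0.0
top px [320. 122.] n 239 rect 707 -111 (55 x 31 @83) mean [ 703. -110.   39.] zmax 50 axis 82 ratio 1.80
top px [372. 126.] n 299 rect 693 -258 (54 x 45 @40) mean [ 690. -256.   38.] zmax 60 axis 59 ratio 1.21
top px [245. 128.] n 228 rect 691 102 (53 x 50 @50) mean [691. 103.  31.] zmax 48 axis -163 ratio 1.23
top px [184. 128.] n 178 rect 692 282 (75 x 27 @85) mean [690. 275.  38.] zmax 55 axis 89 ratio 2.34
top px [318. 153.] n 242 rect 619 -102 (33 x 73 @83) mean [ 611. -101.   40.] zmax 50 axis 174 ratio 1.74
top px [184. 159.] n 162 rect 600 276 (47 x 33 @53) mean [599. 273.  41.] zmax 56 axis -155 ratio 1.70
top px [369. 158.] n 294 rect 597 -247 (56 x 46 @55) mean [ 595. -245.   39.] zmax 60 axis 64 ratio 1.14
top px [246. 157.] n 127 rect 603 98 (35 x 51 @10) mean [607. 101.  31.] zmax 49 axis 102 
[... 151 characters left out ...]
 266 (28 x 58 @0) mean [700. 267.  36.] zmax 57 axis 85 ratio 2.11
scene px [345. 222.] n 306 rect 599 92 (55 x 56 @65) mean [600.  91.  32.] zmax 48 axis 126 ratio 1.39
scene px [372. 236.] n 339 rect 694 99 (53 x 60 @29) mean [696.  96.  32.] zmax 48 axis 119 ratio 1.39
scene px [301. 259.] n 302 rect 607 -103 (46 x 74 @67) mean [ 616. -112.   34.] zmax 50 axis 178 ratio 1.82
scene px [328. 280.] n 335 rect 710 -106 (44 x 81 @9) mean [ 716. -118.   35.] zmax 49 axis 79 ratio 1.88
scene px [259. 288.] n 399 rect 598 -247 (72 x 69 @84) mean [ 610. -260.   35.] zmax 60 axis 47 ratio 1.22
scene px [284. 312.] n 440 rect 701 -257 (76 x 51 @90) mean [ 707. -272.   36.] zmax 61 axis 65 ratio 1.21
```

View pics/top9.png

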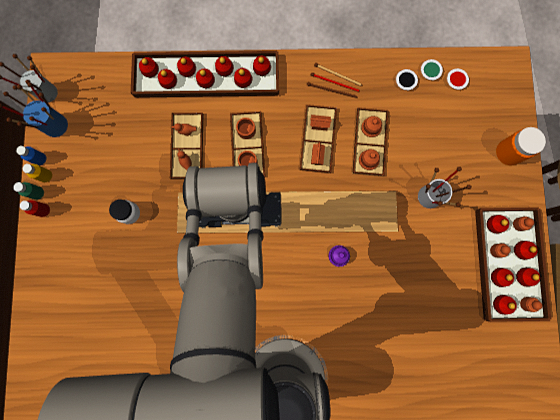

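View pics/scene9.png

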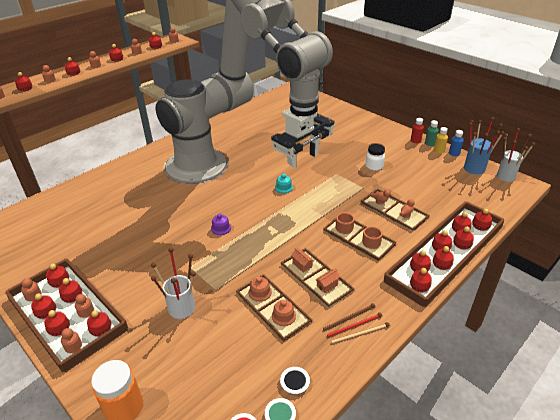

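The four pieces stand upright in their bays. In the scene view they are bird (381,195), cup (345,222), house (301,259) and bell (259,288). Each is about 95 mm from its matching sample, as it should be, the pot and jar haven't moved, and the arm is clear.

```bash
python3 -c "
from plant import bot
print(bot.close_job())"
```

```text
the job is handed in; nothing more can be done
None
```

The bell, house, cup and bird each stand upright in the open bay of their own tray, the brush pot and glaze jar were not moved, and the job is handed in at about 24 s of the 115 s limit; the hand-in gave no verdict.

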